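# Put the topping dispensers back on their own doughnut trays

## Task

The three topping dispensers have been put back on the wrong trays: stand the mesh-topped sugar dredger with the ring doughnuts, the squeeze bottle of icing with the long bars and the glass sugar pourer with the doughnut balls, each upright in the middle of the round seat at the bare end of its tray. A seat takes only one dispenser, so park one on the empty white saucer meanwhile. Set the dispensers down gently and keep them upright all the time, do not stand or drop them on the bench, and leave the steel bowl and the timer where they are.

Things in the scene. Friction and masses are not known exactly. Their poses are not given: they have to be found in the camera images.
- dredger: Sugar dredger: plain aluminium cylinder 66 mm across up to 78 mm, a steel collar 69 mm across to 86 mm, then a dark domed mesh top to 102 mm. 0.2 to 0.4 kg. Loose; best gripped round the body about 60 mm up. Origin: centre of its underside; z up its axis.
- squeeze_bottle: Squeeze bottle (rigid), the slimmest and tallest: pale translucent cylinder 54 mm across and 104 mm high, white cap 51 mm across to 117 mm, white cone nozzle to 145 mm. 0.2 to 0.35 kg. Loose; best gripped round the body 85 mm up, so that the nozzle clears the palm. Origin: centre of its underside; z up its axis.
- glass_pourer: Glass sugar pourer: pale fluted glass cylinder 62 mm across and 100 mm high (64 mm over the flutes), steel cap 64 mm across to 114 mm sloping up to a small spout with a flap, top at 143 mm. 0.3 to 0.55 kg. Loose; best gripped round the glass 80 mm up. Origin: centre of its underside; z up its axis.
- ring_tray: Fixed black tray, 240 x 120 mm, rim 16 mm high, 3 mm thick. Bare at one end, with a round seat marked by a thin grey circle 86 mm across; the rest holds six small ring doughnuts with holes, 20 mm high. Origin: tray's underside below the centre of the seat; x points from the seat to the food (tray from x = -55 to +185 mm, food from +50 mm), y across, z up. Dispensers stand on its floor at z = 3 mm.
- bar_tray: Fixed black tray, 240 x 120 mm, rim 16 mm high, 3 mm thick. Bare at one end, with a round seat marked by a thin grey circle 86 mm across; the rest holds three long bars with dark tops lying across the tray, 31 mm high. Origin: tray's underside below the centre of the seat; x points from the seat to the food (tray from x = -55 to +185 mm, food from +50 mm), y across, z up. Dispensers stand on its floor at z = 3 mm.
- ball_tray: Fixed black tray, 240 x 120 mm, rim 16 mm high, 3 mm thick. Bare at one end, with a round seat marked by a thin grey circle 86 mm across; the rest holds twelve small round doughnut balls, 34 mm high. Origin: tray's underside below the centre of the seat; x points from the seat to the food (tray from x = -55 to +185 mm, food from +50 mm), y across, z up. Dispensers stand on its floor at z = 3 mm.
- saucer: Empty round white china saucer, 124 mm across its flared rim, which is 12 mm high; flat floor about 95 mm across, 3 mm above the bench; fixed. Origin: centre of its underside.
- table: The steel bench, top at world z = 0; origin of no use.
- bowl: Small empty steel bowl, 110 mm across, 50 mm high, loose, a bystander. Origin: centre of its underside.
- timer: White kitchen timer, 70 x 70 x 24 mm with a grey dial, 44 mm high in all, loose, a bystander. Origin: centre of its underside.
Mind the look-alikes: they are no part of the job. Several things look just like the saucer: the one meant starts farthest from the robot's base.

How it is judged:
By the outcome, as a careful person would: the job done as asked, in the order asked, and still so for the second after the job is handed in, with the robot touching nothing.
It also fails if it takes over 112 s, if anything falls off the work surface, if the arm or the gripper's body presses on something with over 40 N, if the wrist force passes 120 N, or if a joint passes its speed limit or range.

## Robot

A 6-joint arm with a two-finger parallel gripper is mounted at the origin on the work surface. World frame = base frame: x ahead of the robot, y to its left, z up, the work surface at z = 0. Lengths are in m, angles in rad, forces in N, time in s.
With the tool pointing down it reaches from about 0.35 to 0.85 m from the base axis. Payload 8.1 kg.
Tool frame: the origin (TCP) lies between the finger pads; the fingertips stand 11 mm ahead of it and the grasp point (between the pads) lies 8 mm behind it (robot.tips_ahead is the distance from the TCP to the fingertips, in m); z points along the fingers, y is the line along which they close (so a half turn about z gives the same grasp; the last joint's range is limited). The gripper opens to 93 mm and grips with 3 to 60 N. Pads are 15 mm wide; open, the fingers measure 128 mm over their backs; the gripper's body (75 mm by 188 mm) begins 65 mm behind the grasp point.
Start: joints at [1.028, 0.13, 1.488, -0, 1.523, -0.085], TCP at [0.265, 0.538, 0.23] pointing down, gripper open.
Joint ranges: [-2.96, 2.96], [-0.89, 2.26], [0.02, 2.5], [-1.34, 4.48], [0, 2.73], [-2.66, 2.66]. Speed limits (rad/s): [2.39, 2.39, 2.79, 3.14, 3.14, 3.14].

## Interface

Orientations are given as a rotation vector (axis times angle).
In Python, from plant import robot gives the robot as it stands. The module is installed in compiled form; this text tells all that it offers.
- The arm moves only by the tool move_arm, never from a script. Its argument "deltas" is one flat list of numbers, 7 for each row, row after row: the shift along the tool's x, y, z in m, then the turn, a rotation vector about the tool's x, y, z in rad, then the opening, from 0 (shut) to 1 (fully open). A call has 1 to 12 rows; each row is the pose to reach, as a shift and turn from the pose commanded when the call began, along the tool's axes at that moment; what a row does not reach only later rows make up. A row lasts 1/8 s, in which the tool goes at most 62.5 mm and 10.7 degrees, less where a joint would pass 70% of its speed; a pose out of reach is approached as far as the arm can. A call with a gripper value outside its range is refused whole. The fingers move at their own pace and stop on an object; "squeeze" is the grip in N (left out, the last holds). Time passes only in rows, so rows that repeat a pose let the fingers close. It gives the time, the measured TCP pose, the force, the opening and the grip force at its end, in the units of the state.
- robot.read_state(): the state, without advancing time (a new reading comes with each control period).
- robot.read_camera(name): name is "scene" or "top" or "wrist"; returns (picture, depth): 400x640x3 uint8, red, green, blue; 400x640 float32, m along the optical axis (not along the pixel's ray), 0 where there is no reading.
- robot.camera_model(name): a dict with "K" (3x3 intrinsics, pixels), "R" (3x3) and "t" (3): a world point X has camera coordinates R X + t; the wrist camera has in their place "tool_from_camera" (4x4, takes a point from camera to tool coordinates, whose origin is the TCP and whose axes are the flange's). Camera axes: x right, y down, z forward; pixel columns grow to the right and rows downward; lengths in m; the calibration is good to about 2 mm. A picture is of the moment at which its call begins: read the wrist's pose just before it. camera_model takes no time and is no camera call.
- robot.close_job(): hands the job in; it is judged then, once.
Trained networks look in the newest picture that a camera, given by its name, has taken for a name from the list of things; names that differ only in an ending like _2 or _b are one class to them, and where a whole thing is asked for, a point or a joint stands for the part that bears it (a point fixed in the world has none). Each returns a list of dicts, best first, with "confidence" (0 to 1); they miss things now and then, are a little off and sometimes report something else, mostly with a low value. They report only what shows in the picture. A call takes as long as a camera call. They do not tell look-alikes from the thing itself.
- robot.recognise(camera, label): "uv" ([column, row] in pixels, amid what is visible of it).
The state is a dict: "t": time; "q": joint angles; "dq": joint speeds; "joint_torque": joint torques, N m; "tool_pos": TCP position; "orientation": TCP orientation; "force": force on the tool from outside, world axes, zero at the start; "wrist_torque": the same for the moment, N m; "opening": finger opening in m; "gripper_force": force on a finger pad.
Only numpy, scipy, OpenCV 4.12 (cv2) and the standard library are available. Lean on these libraries where they do the work, as an engineer would, in place of code of your own. Each camera call takes 0.05 s, during which the arm holds its last target. There are 200 camera calls.

## Working session

There is one attempt and no reset: what is moved stays moved. The work goes in short steps, Python scripts to look and compute and a tool call to move; the robot and the scene stay as the last step left them, time stands still between calls to the robot, and variables do not carry over. Pictures are saved under pics/ and viewed, at most 14 in all, crops included, and the job is handed in when it is done.

Besides the shell and the picture viewer there is one more tool, called as a command line: name --argument value ..., lists and objects as JSON in quotes. move_arm: Moves the arm, as the interface text tells. Its arguments: {"type":"object","properties":{"deltas":{"type":"array","items":{"type":"number"}},"squeeze":{"type":"number"}},"required":["deltas"]}

```bash
mkdir -p pics
cat > h.py <<'E'
from plant import robot
import numpy as np, cv2
def world(cam,uv,d):
    m=robot.camera_model(cam);K=np.array(m["K"]);p=d*np.linalg.inv(K)@np.array([uv[0],uv[1],1.])
    return np.array(m["R"]).T@(p-np.array(m["t"]))
E
python3 - <<'E'
from h import *
names="dredger squeeze_bottle glass_pourer ring_tray bar_tray ball_tray saucer bowl timer".split()
for c in("top","scene"):
    im,d=robot.read_camera(c);cv2.imwrite(f"pics/{c}0.png",im[:,:,::-1]);np.save(f"{c}_d.npy",d);np.save(f"{c}_i.npy",im)
    for n in names:
        for r in robot.recognise(c,n)[:4]:
            u=r["uv"];dd=d[int(u[1]),int(u[0])];print(c,n,round(r["confidence"],2),np.round(u),np.round(world(c,u,dd),3))
print({k:np.round(v,3) for k,v in robot.read_state().items()})
E
```

```text
top dredger 0.66 [364. 137.] [ 0.373 -0.003  0.958]
top squeeze_bottle 0.84 [282. 145.] [0.522 0.093 0.126]
top squeeze_bottle 0.54 [191. 150.] [0.539 0.335 0.001]
top glass_pourer 0.66 [282. 202.] [0.401 0.109 0.004]
top glass_pourer 0.56 [176. 181.] [0.45  0.326 0.124]
top ring_tray 0.79 [192. 148.] [0.544 0.332 0.002]
top bar_tray 0.86 [369. 108.] [ 0.624 -0.109  0.033]
top ball_tray 0.56 [290. 116.] [0.609 0.082 0.034]
top saucer 0.8 [466. 263.] [ 0.24  -0.34   0.003]
top saucer 0.67 [454. 189.] [ 0.423 -0.32   0.004]
top bowl 0.66 [282. 202.] [0.402 0.109 0.003]
top timer 0.97 [364. 201.] [ 0.399 -0.091  0.04 ]
top timer 0.72 [290. 116.] [0.61  0.083 0.032]
scene dredger 0.55 [331. 238.] [ 0.568 -0.119  0.093]
scene dredger 0.28 [419. 169.] [0.54  0.343 0.004]
scene squeeze_bottle 0.95 [374. 194.] [ 0.92  -0.552  0.81 ]
scene glass_pourer 0.92 [403. 140.] [0.473 0.322 0.093]
scene ring_tray 0.95 [417. 172.] [0.553 0.308 0.02 ]
scene bar_tray 0.7 [351. 275.] [ 0.639 -0.119  0.005]
scene bar_tray 0.45 [288. 215.] [ 0.403 -0.111  0.038]
scene ball_tray 0.6 [394. 225.] [0.629 0.074 0.024]
scene saucer 0.86 [189. 239.] [ 0.25  -0.334  0.003]
scene saucer 0.8 [230. 273.] [ 0.416 -0.324  0.004]
scene bowl 0.61 [342. 174.] [0.385 0.137 0.016]
scene timer 0.77 [290. 217.] [ 0.412 -0.11   0.036]
{'t': np.float64(1.0), 'q': array([ 1.028,  0.13 ,  1.488,  0.   ,  1.523, -0.085]), 'dq': array([ 0.001,  0.001, -0.   , -0.002, -0.   ,  0.001]), 'joint_torque': array([ 2.0000e-03, -5.5977e+01, -4.9207e+01,  7.7000e-02,  2.3000e-02,
       -0.0000e+00]), 'tool_pos': array([0.265, 0.538, 0.23 ]), 'orientation': array([-0.713, -3.06 , -0.   ]), 'force': array([-0.162,  0.357,  0.316]), 'wrist_torque': array([-0.033, -0.04 , -0.044]), 'gripper_force': np.float64(0.0), 'opening': np.float64(0.093)}
```

View pics/top0.png

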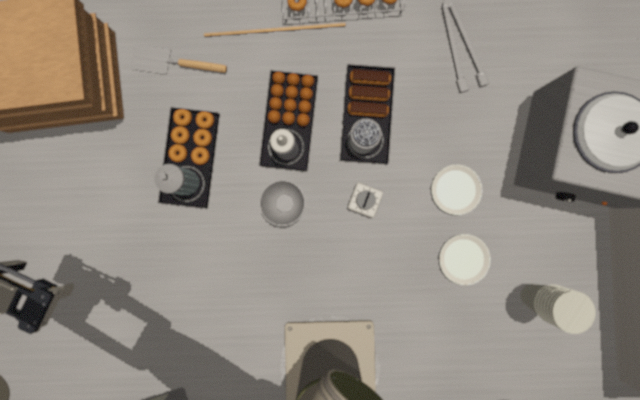

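View pics/scene0.png

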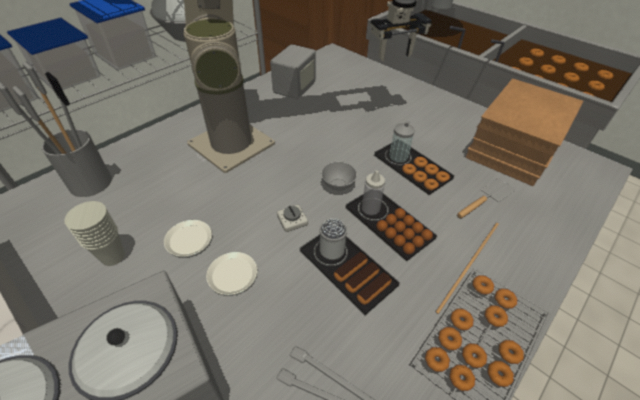

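The top view shows the pourer on the ring tray (185,185), the bottle on the ball tray (285,147) and the dredger on the bar tray (365,138). The saucer at (457,189) is the one farther from the base. My order is pourer to saucer, dredger to ring tray, bottle to bar tray, pourer to ball tray.

```bash
cat >> h.py <<'E'
from scipy.optimize import least_squares
def cloud(cam,d):
    m=robot.camera_model(cam);v,u=np.mgrid[0:400,0:640]
    p=np.stack([u*d,v*d,d],-1).reshape(-1,3)@np.linalg.inv(np.array(m["K"])).T
    return ((p-np.array(m["t"]))@np.array(m["R"])).reshape(400,640,3)
def circ(P,r,c0,win=0.06):
    P=P[np.hypot(*(P[:,:2]-c0).T)<win]
    s=least_squares(lambda c:np.hypot(P[:,0]-c[0],P[:,1]-c[1])-r,c0,loss="soft_l1",f_scale=0.003)
    return s.x,len(P),np.median(np.abs(s.fun)) 
def body(P,c0,zl,zh,r,win=0.06):
    P=P[(P[:,2]>zl)&(P[:,2]<zh)];return circ(P,r,c0,win)
E
python3 - <<'E'
from h import *
C={c:cloud(c,np.load(c+"_d.npy")) for c in("top","scene")}
I={c:np.load(c+"_i.npy") for c in C}
for n,c0,zl,zh,r in [("pourer",(.46,.325),.04,.095,.0315),("bottle",(.515,.092),.04,.1,.027),("dredger",(.54,-.105),.04,.075,.033)]:
    for c in C: print(n,c,body(C[c].reshape(-1,3),np.array(c0),zl,zh,r))
for c in C:
    P=C[c]; g=I[c].astype(int)
    m=(g.min(2)>150)&(P[...,2]>-.01)&(P[...,2]<.02)
    Q=P[m];Q=Q[np.hypot(Q[:,0]-.42,Q[:,1]+.32)<.09]
    print("saucer",c,cv2.minEnclosingCircle(Q[:,:2].astype(np.float32)),Q[:,:2].mean(0))
    for n,c0 in [("ring",(.53,.33)),("ball",(.57,.09)),("bar",(.59,-.11))]:
        m=(g.max(2)<60)&(P[...,2]>-.005)&(P[...,2]<.03)&(np.abs(P[...,0]-c0[0])<.16)&(np.abs(P[...,1]-c0[1])<.1)
        m=cv2.morphologyEx(m.astype(np.uint8),cv2.MORPH_OPEN,np.ones((2,2)))>0
        rc=cv2.minAreaRect(P[m][:,:2].astype(np.float32));print(n,c,m.sum(),np.round(rc[0],4),np.round(rc[1],4),round(rc[2],2))
E
python3 - <<'E'
import cv2
im=cv2.imread('pics/top0.png')[90:300,140:500]
cv2.imwrite('pics/crop.png',cv2.resize(im,None,fx=2.2,fy=2.2,interpolation=cv2.INTER_CUBIC))
E
```

```text
pourer top (array([0.45661897, 0.34702794]), 226, np.float64(0.00039860888970717767))
pourer scene (array([0.45475563, 0.34647226]), 262, np.float64(0.0009293678314780483))
bottle top (array([0.53344507, 0.09485519]), 99, np.float64(0.00021391030822910315))
bottle scene (array([0.53199551, 0.09462814]), 296, np.float64(0.0005514992807701489))
dredger top (array([ 0.55069136, -0.09375299]), 68, np.float64(0.00019037581651044563))
dredger scene (array([ 0.54930548, -0.09373737]), 211, np.float64(0.0004572792846859741))
saucer top ((0.4199666380882263, -0.32002395391464233), 0.09001502394676208) [ 0.42010972 -0.32065914]
ring top 1499 [0.4971 0.1907] [0.4172 0.2365] 82.51
ball top 1485 [0.5489 0.0831] [0.3605 0.1537] 3.11
bar top 1516 [ 0.5485 -0.0988] [0.1286 0.3781] 80.24
saucer scene ((0.4178009033203125, -0.31566429138183594), 0.06639531254768372) [ 0.41551855 -0.31723572]
ring scene 615 [ 0.7505 -0.0338] [0.2528 1.0602] 31.54
ball scene 1079 [ 0.7851 -0.1527] [0.2516 0.8039] 36.08
bar scene 1483 [ 0.7744 -0.2511] [0.2363 0.6248] 46.57
```

View pics/crop.png

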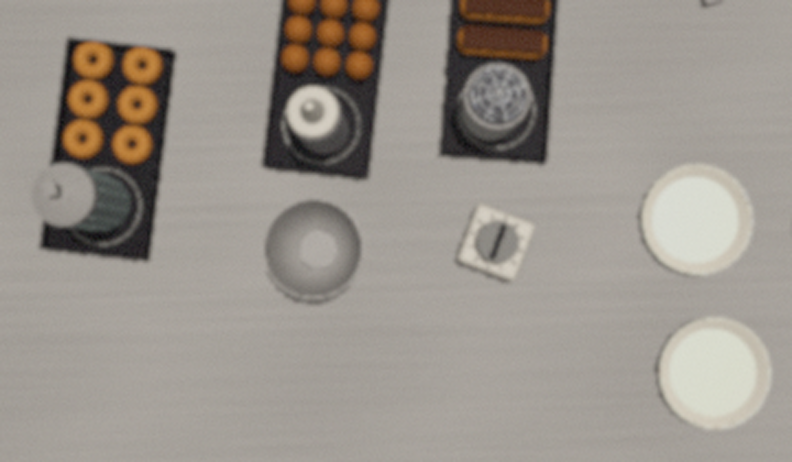

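```bash
cat > tr.py <<'E'
from h import *
def onplane(c,uv,z):
    m=robot.camera_model(c);R=np.array(m["R"]);o=-R.T@np.array(m["t"])
    r=np.c_[uv,np.ones(len(uv))]@np.linalg.inv(np.array(m["K"])).T@R
    return (o+r*((z-o[2])/r[:,2])[:,None])[:,:2]
if __name__=="__main__":
    m=robot.camera_model("top");print("cam",-np.array(m["R"]).T@np.array(m["t"]))
    im=np.load("top_i.npy");d=np.load("top_d.npy");P=cloud("top",d)
    for n,(u0,u1,v0,v1) in dict(ring=(150,228,98,218),ball=(252,325,60,180),bar=(332,402,55,172)).items():
        g=im.max(2).astype(int);mk=np.zeros((400,640),np.uint8)
        sub=(g<75)|((im[...,0].astype(int)-im[...,2]>45))
        mk[v0:v1,u0:u1]=sub[v0:v1,u0:u1]
        mk&=(P[...,2]<.04).astype(np.uint8)
        k,l,st,_=cv2.connectedComponentsWithStats(mk);mk=l==1+st[1:,4].argmax()
        uv=np.argwhere(mk)[:,::-1].astype(float)
        for z in(.003,.016):
            rc=cv2.minAreaRect(onplane("top",uv,z).astype(np.float32));b=cv2.boxPoints(rc);b=b[b[:,0].argsort()]
            e=b[:2].mean(0);f=b[2:].mean(0);L=np.linalg.norm(f-e);ax=(f-e)/L;ctr=(e+f)/2
            print(n,z,np.round(ctr,4),"size",np.round(rc[1],4),"yaw",round(float(np.degrees(np.arctan2(ax[1],ax[0]))),1),"seat",np.round(ctr-.065*ax,4))
    mk=np.zeros((400,640),np.uint8);mk[155:225,420:495]=(((im[155:225,420:495].min(2)>165)&(P[155:225,420:495,2]<.03)))
    k,l,st,_=cv2.connectedComponentsWithStats(mk);uv=np.argwhere(l==1+st[1:,4].argmax())[:,::-1].astype(float)
    q=onplane("top",uv,.012);print("saucer",cv2.minEnclosingCircle(q.astype(np.float32)),q.mean(0))
    # bystanders
    Q=P.reshape(-1,3)
E
python3 tr.py
```

```text
cam [ 0.37309015 -0.00338492  0.95841654]
ring 0.003 [0.52   0.3404] size [0.1209 0.2405] yaw -8.0 seat [0.4557 0.3494]
ring 0.016 [0.518  0.3357] size [0.1192 0.2372] yaw -8.0 seat [0.4537 0.3448]
ball 0.003 [0.607  0.0894] size [0.1174 0.2423] yaw -7.9 seat [0.5426 0.0983]
ball 0.016 [0.6038 0.0881] size [0.1158 0.239 ] yaw -7.9 seat [0.5394 0.0971]
bar 0.003 [ 0.6183 -0.1084] size [0.1177 0.2415] yaw -5.7 seat [ 0.5536 -0.1019]
bar 0.016 [ 0.6149 -0.1069] size [0.1161 0.2382] yaw -5.7 seat [ 0.5502 -0.1005]
saucer ((0.4231204390525818, -0.3238872289657593), 0.0632450208067894) [ 0.4228663  -0.32325517]
```

move_arm --deltas '[-0.036,-0.012,0,0,0,0.16,1,-0.073,-0.025,0,0,0,0.32,1,-0.11,-0.037,0,0,0,0.48,1,-0.146,-0.05,0,0,0,0.64,1,-0.183,-0.062,0,0,0,0.8,1,-0.22,-0.075,0,0,0,0.96,1,-0.2554,-0.0873,0,0,0,1.113,1,-0.2554,-0.0873,0,0,0,1.113,1]' --squeeze 20

```text
t: 2.0
tool_pos: [0.4572, 0.3452, 0.2296]
orientation: [2.226, 2.216, -0.0]
force: [0.4, 0.7, 0.6]
opening: 0.0933
gripper_force: 0.0
```

```bash
cat > s.py <<'E'
from h import *
from scipy.spatial.transform import Rotation as Ro
s=robot.read_state();print(round(float(s["t"]),2),np.round(s["tool_pos"],4));print(np.round(Ro.from_rotvec(s["orientation"]).as_matrix(),4),np.round(s["q"],2))
E
python3 s.py
```

```text
2.0 [0.4572 0.3452 0.2296]
[[ 4.4e-03  1.0e+00  3.0e-04]
 [ 1.0e+00 -4.4e-03 -4.0e-04]
 [-4.0e-04  3.0e-04 -1.0e+00]] [ 0.56  0.06  1.57 -0.    1.52  0.56]
```

move_arm --deltas '[0.001,-0.001,0.04,0,0,0,1,0.001,-0.001,0.08,0,0,0,1,0.001,-0.001,0.12,0,0,0,1,0.001,-0.001,0.145,0,0,0,1,0.001,-0.001,0.155,0,0,0,1,0.001,-0.001,0.155,0,0,0,1,0.001,-0.001,0.155,0,0,0,0.55,0.001,-0.001,0.155,0,0,0,0.55,0.001,-0.001,0.155,0,0,0,0.55,0.001,-0.001,0.155,0,0,0,0.55,0.001,-0.001,0.155,0,0,0,0.55]' --squeeze 20

```text
t: 3.38
tool_pos: [0.4555, 0.3483, 0.0755]
orientation: [2.221, 2.221, 0.003]
force: [1.8, -0.9, 4.4]
opening: 0.064
gripper_force: 20.0
```

move_arm --deltas '[0,0,-0.005,0,0,0,0.55,0,0,-0.02,0,0,0,0.55,0,0,-0.05,0,0,0,0.55,0,0,-0.09,0,0,0,0.55,0,0,-0.13,0,0,0,0.55,0,0,-0.16,0,0,0,0.55,-0.015,0,-0.17,0,0,0,0.55,-0.04,-0.003,-0.175,0,0,0,0.55,-0.08,-0.005,-0.175,0,0,0,0.55,-0.12,-0.007,-0.175,0,0,0,0.55,-0.16,-0.009,-0.175,0,0,0,0.55,-0.2,-0.011,-0.175,0,0,0,0.55]' --squeeze 30

```text
t: 4.88
tool_pos: [0.4424, 0.1459, 0.2482]
orientation: [-2.221, -2.221, 0.003]
force: [-0.8, -0.0, -2.5]
opening: 0.0636
gripper_force: 30.0
```

move_arm --deltas '[-0.045,-0.003,0,0,0,0,0.55,-0.09,-0.005,0,0,0,0,0.55,-0.135,-0.007,0,0,0,0,0.55,-0.18,-0.01,0,0,0,0,0.55,-0.225,-0.012,0,0,0,0,0.55,-0.27,-0.014,0,0,0,0,0.55,-0.315,-0.016,0,0,0,0,0.55,-0.36,-0.018,0,0,0,0,0.55,-0.405,-0.02,0,0,0,0,0.55,-0.44,-0.02,0,0,0,0,0.55,-0.46,-0.02,0,0,0,0,0.55,-0.47,-0.02,0,0,0,0,0.55]'

```text
t: 6.38
tool_pos: [0.4229, -0.3223, 0.2488]
orientation: [-2.221, -2.219, -0.0]
force: [-0.3, -0.5, -2.9]
opening: 0.0637
gripper_force: 30.0
```

```bash
python3 s.py
python3 - <<'E'
from h import *
for c in("top","scene"):
    im,d=robot.read_camera(c);cv2.imwrite(f"pics/{c}1.png",im[:,:,::-1]);np.save(f"{c}_d1.npy",d);np.save(f"{c}_i1.npy",im)
a=cv2.imread("pics/scene1.png")[120:340,120:440];cv2.imwrite("pics/s1c.png",cv2.resize(a,None,fx=1.25,fy=1.25))
b=cv2.imread("pics/top1.png")[90:225,140:240]
cv2.imwrite("pics/t1c.png",cv2.resize(b,None,fx=4,fy=4,interpolation=cv2.INTER_CUBIC))
im=np.zeros((540,800,3),np.uint8);x=cv2.imread("pics/s1c.png");y=cv2.imread("pics/t1c.png");im[:x.shape[0],:x.shape[1]]=x;im[:y.shape[0],400:800]=y;cv2.imwrite("pics/m1.png",im)
E
```

```text
6.38 [ 0.4229 -0.3223  0.2488]
[[ 9.0e-04  1.0e+00 -1.2e-03]
 [ 1.0e+00 -9.0e-04  1.3e-03]
 [ 1.3e-03 -1.2e-03 -1.0e+00]] [-0.75 -0.06  1.65  0.    1.56 -0.75]
```

View pics/m1.png

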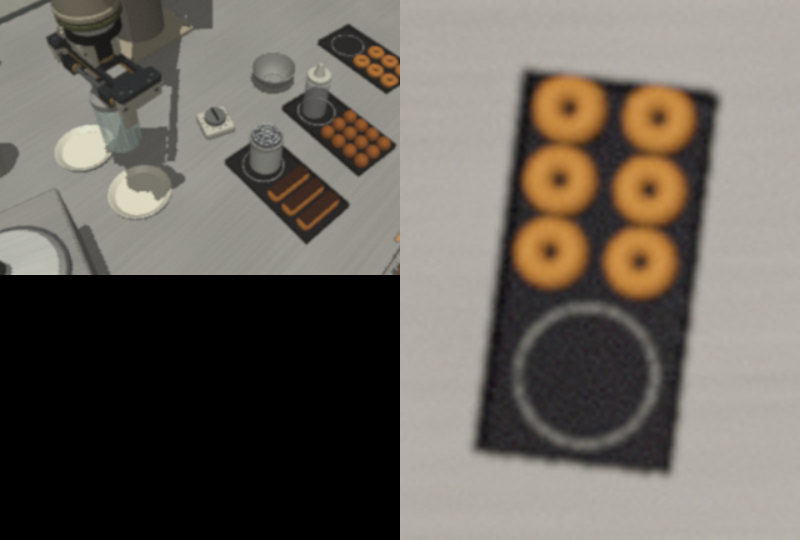

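move_arm --deltas '[0,0,0.03,0,0,0,0.55,0,0,0.07,0,0,0,0.55,0,0,0.11,0,0,0,0.55,0,0,0.145,0,0,0,0.55,0,0,0.16,0,0,0,0.55,0,0,0.167,0,0,0,0.55,0,0,0.17,0,0,0,0.55,0,0,0.1715,0,0,0,0.55,0,0,0.1725,0,0,0,0.55,0,0,0.1725,0,0,0,0.55]'

```text
t: 7.72
tool_pos: [0.4239, -0.3222, 0.0776]
orientation: [2.221, 2.221, 0.0]
force: [-0.8, -0.4, -3.7]
opening: 0.0637
gripper_force: 30.0
```

```bash
cat > seat.py <<'E'
from tr import *
import sys
# python3 seat.py imgfile u v : fit the grey circle near pixel (u,v)
def seat(im,u,v):
    g=im.max(2).astype(int);vv,uu=np.mgrid[0:400,0:640];P=onplane("top",np.c_[uu.ravel(),vv.ravel()].astype(float),.003)
    c=onplane("top",np.array([[u,v]],float),.003)[0];f=g.ravel()
    for w in(.010,.006,.005,.005):
        r=np.hypot(*(P-c).T);k=(abs(r-.0425)<w)&(f>50)&(f<140);wt=np.sqrt(f[k]-50.)
        c=least_squares(lambda x:wt*(np.hypot(*(P[k]-x).T)-.0425),c,loss="soft_l1").x
    return c,k.sum()
if __name__=="__main__": print(seat(np.load(sys.argv[1]),float(sys.argv[2]),float(sys.argv[3])))
E
python3 seat.py top_i1.npy 187 183.7; python3 s.py|head -1
```

```text
(array([0.45415261, 0.34757538]), np.int64(433))
7.72 [ 0.4239 -0.3222  0.0776]
```

move_arm --deltas '[0,0,0.001,0,0,0,0.55,0,0,0.0015,0,0,0,0.55,0,0,0.002,0,0,0,0.55,0,0,0.002,0,0,0,0.55]'

```text
t: 8.22
tool_pos: [0.4238, -0.322, 0.0755]
orientation: [2.221, 2.221, -0.0]
force: [-1.5, 0.4, 0.7]
opening: 0.0636
gripper_force: 30.0
```

move_arm --deltas '[0,0,0,0,0,0,0.72,0,0,0,0,0,0,0.8,0,0,0,0,0,0,1,0,0,0,0,0,0,1,0,0,0,0,0,0,1,0,0,-0.02,0,0,0,1,0,0,-0.05,0,0,0,1,0,0,-0.09,0,0,0,1,0,0,-0.13,0,0,0,1,0,0,-0.165,0,0,0,1,0,0,-0.175,0,0,0,1]'

```text
t: 9.6
tool_pos: [0.4246, -0.3228, 0.2529]
orientation: [2.218, 2.218, 0.0]
force: [0.3, -0.3, 0.3]
opening: 0.0927
gripper_force: 0.0
```

```bash
python3 - <<'E'
from h import *
for c in("top","scene"):
    im,d=robot.read_camera(c);P=cloud(c,d).reshape(-1,3);print(c,body(P,np.array([.423,-.323]),.04,.075,.0315))
E
python3 s.py | head -1
```

```text
top (array([ 0.42405388, -0.32474723]), 116, np.float64(0.00037467447185213047))
scene (array([ 0.42259374, -0.32407622]), 230, np.float64(0.0004967486783183997))
9.7 [ 0.4241 -0.3223  0.2507]
```

move_arm --deltas '[0.02,0.01,0,0,0,0,1,0.06,0.033,0,0,0,0,1,0.105,0.058,0,0,0,0,1,0.15,0.083,0,0,0,0,1,0.195,0.108,0,0,0,0,1,0.22,0.12,0,0,0,0,1,0.2286,0.126,0.01,0,0,0,1,0.2286,0.126,0.04,0,0,0,1,0.2286,0.126,0.075,0,0,0,1,0.2286,0.126,0.085,0,0,0,1,0.2286,0.126,0.09,0,0,0,1,0.2286,0.126,0.09,0,0,0,1]'

```text
t: 11.2
tool_pos: [0.55, -0.0938, 0.1608]
orientation: [2.221, 2.22, 0.001]
force: [0.2, 1.0, 0.8]
opening: 0.0931
gripper_force: 0.0
```

```bash
python3 s.py
```

```text
11.2 [ 0.55   -0.0938  0.1608]
[[ 5.e-04  1.e+00  8.e-04]
 [ 1.e+00 -5.e-04 -3.e-04]
 [-3.e-04  8.e-04 -1.e+00]] [-0.26  0.06  1.69 -0.    1.39 -0.26]
```

move_arm --deltas '[0,0,0.03,0,0,0,1,0,0,0.065,0,0,0,1,0,0,0.092,0,0,0,1,0,0,0.103,0,0,0,1,0,0,0.1058,0,0,0,1,0,0,0.1058,0,0,0,1,0,0,0.1058,0,0,0,0.55,0,0,0.1058,0,0,0,0.55,0,0,0.1058,0,0,0,0.55,0,0,0.1058,0,0,0,0.55,0,0,0.1058,0,0,0,0.55]' --squeeze 25

```text
t: 12.58
tool_pos: [0.5504, -0.0935, 0.055]
orientation: [2.221, 2.221, 0.001]
force: [2.2, -0.3, 3.4]
opening: 0.0684
gripper_force: 25.0
```

move_arm --deltas '[0,0,0,0,0,0,0.9,0,0,0,0,0,0,0.9,0,0,0,0,0,0,0.9,0,0,0.002,0,0,0,0.9,0,0,0.004,0,0,0,0.9,0,0,0.004,0,0,0,0.9,0,0,0.004,0,0,0,0.55,0,0,0.004,0,0,0,0.55,0,0,0.004,0,0,0,0.55,0,0,0.004,0,0,0,0.55,0,0,0.004,0,0,0,0.55]'

```text
t: 13.95
tool_pos: [0.5502, -0.0935, 0.0507]
orientation: [2.221, 2.221, 0.001]
force: [2.5, 0.1, 1.5]
opening: 0.0682
gripper_force: 25.0
```

Run:
```python
from h import *
a,d=robot.read_camera("scene");w,_=robot.read_camera("wrist")
a=cv2.resize(a[180:300,260:400],None,fx=3,fy=3,interpolation=cv2.INTER_CUBIC);w=cv2.resize(w,(380,238))
im=np.zeros((600,420,3),np.uint8);im[:360,:420]=a;im[362:600,:380]=w;cv2.imwrite("pics/g2.png",im[:,:,::-1])
```

```text
(no output)
```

View pics/g2.png

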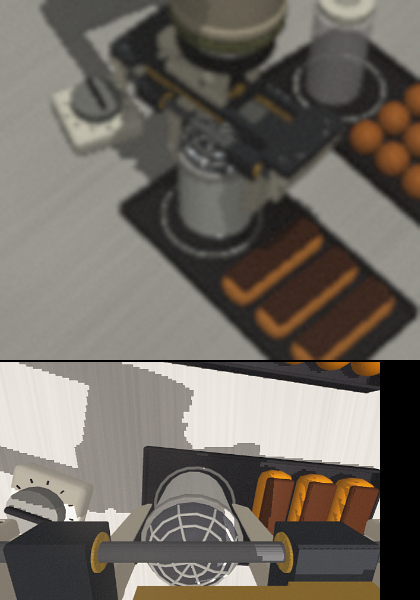

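The scene crop shows the dredger upright between the fingers at about (205,190) in the crop. The pads rest on its collar, which explains the 68 mm opening. I'll do a small test lift.

move_arm --deltas '[0,0,0,0,0,0,0.55,0,0,-0.002,0,0,0,0.55,0,0,-0.006,0,0,0,0.55,0,0,-0.012,0,0,0,0.55,0,0,-0.02,0,0,0,0.55,0,0,-0.02,0,0,0,0.55]' --squeeze 35

```text
t: 14.8
tool_pos: [0.5504, -0.0936, 0.0715]
orientation: [2.22, 2.22, 0.001]
force: [0.7, 0.2, -2.8]
opening: 0.0681
gripper_force: 35.0
```

Run:
```python
from h import *
for c in("scene","top"):
    im,d=robot.read_camera(c);P=cloud(c,d).reshape(-1,3)
    for z in((.03,.045),(.045,.06),(.06,.08)): print(c,z,body(P,np.array([.55,-.0937]),*z,.033,.045))
a=cv2.resize(im[110:180,330:410],None,fx=5,fy=5)
s,_=robot.read_camera("scene");cv2.imwrite("pics/g3.png",cv2.resize(s[190:290,260:400],None,fx=4,fy=4,interpolation=cv2.INTER_CUBIC)[:,:,::-1])
```

```text
scene (0.03, 0.045) (array([ 0.5489671 , -0.09369897]), 89, np.float64(0.0004930004473247054))
scene (0.045, 0.06) (array([ 0.54888205, -0.09378837]), 75, np.float64(0.0005687946610117012))
scene (0.06, 0.08) (array([ 0.54893261, -0.09368088]), 132, np.float64(0.0006804713388594563))
top (0.03, 0.045) (array([ 0.54933308, -0.09395286]), 5, np.float64(0.0001405486378533785))
top (0.045, 0.06) (array([ 0.54951989, -0.09392919]), 8, np.float64(8.488693236167674e-05))
top (0.06, 0.08) (array([ 0.5481731 , -0.09416183]), 8, np.float64(2.615053237180892e-05))
```

View pics/g3.png

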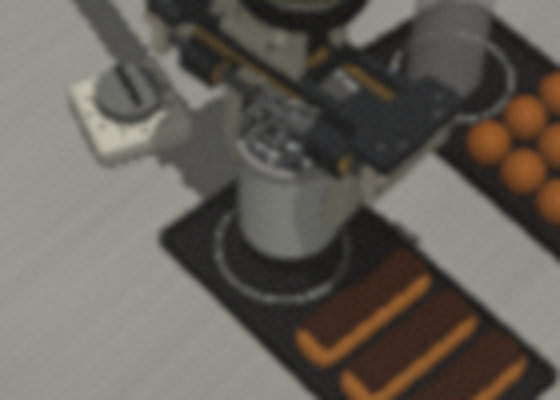

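move_arm --deltas '[0,0,-0.02,0,0,0,0.55,0,0,-0.055,0,0,0,0.55,0,0,-0.095,0,0,0,0.55,0,0,-0.135,0,0,0,0.55,0.01,-0.002,-0.158,0,0,0,0.55,0.03,-0.006,-0.1635,0,0,0,0.55,0.07,-0.015,-0.1635,0,0,0,0.55,0.11,-0.024,-0.1635,0,0,0,0.55,0.15,-0.033,-0.1635,0,0,0,0.55,0.19,-0.042,-0.1635,0,0,0,0.55,0.23,-0.051,-0.1635,0,0,0,0.55,0.27,-0.06,-0.1635,0,0,0,0.55]'

```text
t: 16.45
tool_pos: [0.488, 0.1786, 0.233]
orientation: [-2.22, -2.221, 0.002]
force: [0.4, -0.6, -1.4]
opening: 0.0683
gripper_force: 35.0
```

move_arm --deltas '[0.04,-0.008,0,0,0,0,0.55,0.08,-0.016,0,0,0,0,0.55,0.12,-0.026,0,0,0,0,0.55,0.15,-0.032,0,0,0,0,0.55,0.165,-0.035,0,0,0,0,0.55,0.1705,-0.036,0.015,0,0,0,0.55,0.1705,-0.036,0.05,0,0,0,0.55,0.1705,-0.036,0.09,0,0,0,0.55,0.1705,-0.036,0.12,0,0,0,0.55,0.1705,-0.036,0.14,0,0,0,0.55,0.1705,-0.036,0.145,0,0,0,0.55,0.1705,-0.036,0.145,0,0,0,0.55]'

```text
t: 17.95
tool_pos: [0.4541, 0.3471, 0.0893]
orientation: [2.222, 2.221, 0.001]
force: [0.8, -0.0, -2.0]
opening: 0.0684
gripper_force: 35.0
```

```bash
python3 s.py;  python3 - <<'E'
from h import *
im,d=robot.read_camera("top");np.save("top_i2.npy",im)
cv2.imwrite("pics/t2.png",cv2.resize(im[80:230,140:420],None,fx=2.8,fy=2.8,interpolation=cv2.INTER_CUBIC)[:,:,::-1])
E
python3 seat.py top_i2.npy 366 140
```

```text
17.95 [0.4541 0.3471 0.0893]
[[ 4.e-04  1.e+00  6.e-04]
 [ 1.e+00 -4.e-04  3.e-04]
 [ 3.e-04  6.e-04 -1.e+00]] [ 0.56  0.16  1.71 -0.    1.26  0.56]
(array([ 0.55253301, -0.10166937]), np.int64(423))
```

View pics/t2.png

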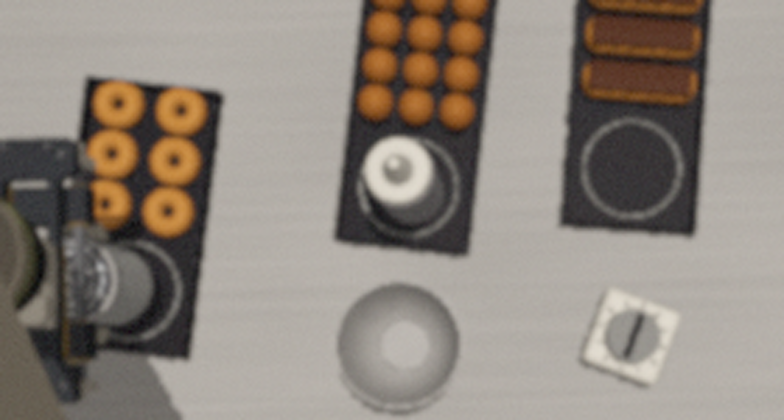

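move_arm --deltas '[0,0,0.015,0,0,0,0.55,0,0,0.028,0,0,0,0.55,0,0,0.034,0,0,0,0.55,0,0,0.0355,0,0,0,0.55,0,0,0.0365,0,0,0,0.55,0,0,0.037,0,0,0,0.55,0,0,0.037,0,0,0,0.55]'

```text
t: 18.88
tool_pos: [0.4539, 0.3473, 0.0522]
orientation: [2.221, 2.221, 0.001]
force: [1.3, 0.8, -2.5]
opening: 0.0683
gripper_force: 35.0
```

move_arm --deltas '[0,0,0.0005,0,0,0,0.55,0,0,0.001,0,0,0,0.55,0,0,0.0015,0,0,0,0.55,0,0,0.0015,0,0,0,0.55]'

```text
t: 19.38
tool_pos: [0.4538, 0.3473, 0.0507]
orientation: [-2.221, -2.221, -0.001]
force: [-0.8, -0.1, 2.1]
opening: 0.0682
gripper_force: 35.0
```

move_arm --deltas '[0,0,0,0,0,0,0.77,0,0,0,0,0,0,0.85,0,0,0,0,0,0,1,0,0,0,0,0,0,1,0,0,0,0,0,0,1,0,0,-0.02,0,0,0,1,0,0,-0.05,0,0,0,1,0,0,-0.09,0,0,0,1,0,0,-0.13,0,0,0,1,0,0,-0.17,0,0,0,1,0,0,-0.195,0,0,0,1,-0.01,0.003,-0.2,0,0,0,1]'

```text
t: 20.88
tool_pos: [0.4577, 0.3379, 0.2542]
orientation: [2.219, 2.222, 0.008]
force: [-0.2, -1.4, -0.6]
opening: 0.0932
gripper_force: 0.0
```

move_arm --deltas '[-0.04,0.012,0,0,0,0,1,-0.08,0.025,0,0,0,0,1,-0.12,0.038,0,0,0,0,1,-0.16,0.05,0,0,0,0,1,-0.2,0.063,0,0,0,0,1,-0.23,0.072,0,0,0,0,1,-0.2426,0.0759,0,0,0,0,1,-0.2426,0.0759,0,0,0,0,1]'

```text
t: 21.88
tool_pos: [0.5323, 0.094, 0.2498]
orientation: [-2.223, -2.219, 0.001]
force: [0.1, 0.3, -1.1]
opening: 0.093
gripper_force: 0.0
```

```bash
python3 s.py;  python3 - <<'E'
from h import *
for c in("top","scene"):
    im,d=robot.read_camera(c);P=cloud(c,d).reshape(-1,3);print(c,body(P,np.array([.454,.347]),.03,.075,.033),body(P,np.array([.5327,.0947]),.03,.1,.027,.045))
E
```

```text
21.88 [0.5323 0.094  0.2498]
[[ 1.5e-03  1.0e+00 -1.0e-03]
 [ 1.0e+00 -1.5e-03  1.0e-04]
 [ 1.0e-04 -1.0e-03 -1.0e+00]] [ 0.08 -0.04  1.62  0.    1.56  0.08]
top (array([0.45407472, 0.34729753]), 20, np.float64(0.0003866764821587078)) (array([0.5327, 0.0947]), 0, np.float64(nan))
scene (array([0.45231517, 0.34689613]), 160, np.float64(0.0008871368475607336)) (array([0.53180758, 0.09466842]), 339, np.float64(0.0006656566926229457))
  return _methods._mean(a, axis=axis, dtype=dtype,
  ret = ret.dtype.type(ret / rcount)
```

move_arm --deltas '[0.0005,0.0003,0.03,0,0,0,1,0.0005,0.0003,0.07,0,0,0,1,0.0005,0.0003,0.11,0,0,0,1,0.0005,0.0003,0.145,0,0,0,1,0.0005,0.0003,0.165,0,0,0,1,0.0005,0.0003,0.1698,0,0,0,1,0.0005,0.0003,0.1698,0,0,0,1,0.0005,0.0003,0.1698,0,0,0,0.4,0.0005,0.0003,0.1698,0,0,0,0.4,0.0005,0.0003,0.1698,0,0,0,0.4,0.0005,0.0003,0.1698,0,0,0,0.4,0.0005,0.0003,0.1698,0,0,0,0.4]' --squeeze 25

```text
t: 23.48
tool_pos: [0.5333, 0.095, 0.0808]
orientation: [2.221, 2.221, 0.001]
force: [2.2, -0.4, 0.3]
opening: 0.0539
gripper_force: 24.9
```

move_arm --deltas '[0,0,-0.004,0,0,0,0.4,0,0,-0.02,0,0,0,0.4,0,0,-0.05,0,0,0,0.4,0,0,-0.075,0,0,0,0.4,-0.01,0.001,-0.08,0,0,0,0.4,-0.04,0.004,-0.08,0,0,0,0.4,-0.08,0.008,-0.08,0,0,0,0.4,-0.12,0.012,-0.08,0,0,0,0.4,-0.16,0.016,-0.08,0,0,0,0.4,-0.185,0.018,-0.08,0,0,0,0.4,-0.1965,0.019,-0.08,0,0,0,0.4,-0.1965,0.019,-0.08,0,0,0,0.4]'

```text
t: 24.98
tool_pos: [0.5515, -0.1019, 0.16]
orientation: [-2.222, -2.219, 0.001]
force: [0.6, -0.0, -3.1]
opening: 0.0538
gripper_force: 24.9
```

```bash
python3 s.py;  python3 - <<'E'
from h import *
im,d=robot.read_camera("top");np.save("top_i3.npy",im)
c="scene";im,d=robot.read_camera(c);P=cloud(c,d).reshape(-1,3);print(*[body(P,np.array([.552,-.1015]),a,a+.03,.027,.045) for a in(.085,.115,.14)])
E
python3 seat.py top_i3.npy 285 146
```

```text
24.98 [ 0.5515 -0.1019  0.16  ]
[[ 1.2e-03  1.0e+00 -1.0e-03]
 [ 1.0e+00 -1.2e-03  4.0e-04]
 [ 4.0e-04 -1.0e-03 -1.0e+00]] [-0.27  0.07  1.68  0.    1.39 -0.27]
(array([ 0.54947564, -0.10132088]), 161, np.float64(0.0005034524737244604)) (array([ 0.5491443 , -0.10152652]), 177, np.float64(0.0005744648117319874)) (array([ 0.54936911, -0.10150025]), 212, np.float64(0.0008311655582736097))
(array([0.54065268, 0.09764872]), np.int64(421))
```

Ball seat at (0.5405, 0.0975). The bottle hangs upright, so I'll lower it.

move_arm --deltas '[0,0.001,0.02,0,0,0,0.4,0,0.001,0.05,0,0,0,0.4,0,0.001,0.07,0,0,0,0.4,0,0.001,0.076,0,0,0,0.4,0,0.001,0.0775,0,0,0,0.4,0,0.001,0.0785,0,0,0,0.4,0,0.001,0.079,0,0,0,0.4,0,0.001,0.0795,0,0,0,0.4,0,0.001,0.08,0,0,0,0.4,0,0.001,0.08,0,0,0,0.4]'

```text
t: 26.32
tool_pos: [0.5531, -0.1015, 0.0809]
orientation: [2.221, 2.221, 0.0]
force: [0.5, -0.1, -1.2]
opening: 0.0539
gripper_force: 24.9
```

move_arm --deltas '[0,0,0.0005,0,0,0,0.4,0,0,0.0008,0,0,0,0.4,0,0,0.0008,0,0,0,0.4]'

```text
t: 26.7
tool_pos: [0.5533, -0.1017, 0.0807]
orientation: [2.221, 2.221, 0.001]
force: [-1.7, 0.3, 5.0]
opening: 0.054
gripper_force: 24.9
```

move_arm --deltas '[0,0,0,0,0,0,0.62,0,0,0,0,0,0,0.75,0,0,0,0,0,0,1,0,0,0,0,0,0,1,0,0,0,0,0,0,1,0,0,0,0,0,0,1,0,0,-0.02,0,0,0,1,0,0,-0.05,0,0,0,1,0,0,-0.09,0,0,0,1,0,0,-0.13,0,0,0,1,0,0,-0.165,0,0,0,1,-0.01,-0.006,-0.17,0,0,0,1]'

```text
t: 28.2
tool_pos: [0.5487, -0.1118, 0.2548]
orientation: [2.216, 2.218, 0.006]
force: [-0.0, -0.5, -0.7]
opening: 0.093
gripper_force: 0.0
```

move_arm --deltas '[-0.035,-0.02,0,0,0,0,1,-0.075,-0.044,0,0,0,0,1,-0.115,-0.067,0,0,0,0,1,-0.155,-0.09,0,0,0,0,1,-0.19,-0.112,0,0,0,0,1,-0.2128,-0.1238,0,0,0,0,1,-0.2128,-0.1238,0,0,0,0,1,-0.2128,-0.1238,0,0,0,0,1]'

```text
t: 29.2
tool_pos: [0.4229, -0.3238, 0.2494]
orientation: [-2.221, -2.22, -0.0]
force: [0.2, 1.1, -0.5]
opening: 0.0931
gripper_force: 0.0
```

```bash
python3 s.py|head -1;  python3 - <<'E'
from h import *
for c in("top","scene"):
    im,d=robot.read_camera(c);P=cloud(c,d).reshape(-1,3);print(c,body(P,np.array([.552,-.1015]),.03,.1,.027))
E
```

```text
29.2 [ 0.4229 -0.3238  0.2494]
top (array([ 0.55277302, -0.10195527]), 127, np.float64(0.00017406949513403339))
scene (array([ 0.55141071, -0.10189804]), 349, np.float64(0.0005520145843249946))
```

move_arm --deltas '[-0.0005,0.0005,0.03,0,0,0,1,-0.0005,0.0005,0.07,0,0,0,1,-0.0005,0.0005,0.11,0,0,0,1,-0.0005,0.0005,0.148,0,0,0,1,-0.0005,0.0005,0.168,0,0,0,1,-0.0005,0.0005,0.174,0,0,0,1,-0.0005,0.0005,0.174,0,0,0,1,-0.0005,0.0005,0.174,0,0,0,0.55,-0.0005,0.0005,0.174,0,0,0,0.55,-0.0005,0.0005,0.174,0,0,0,0.55,-0.0005,0.0005,0.174,0,0,0,0.55,-0.0005,0.0005,0.174,0,0,0,0.55]' --squeeze 30

```text
t: 30.8
tool_pos: [0.4241, -0.3251, 0.0763]
orientation: [2.221, 2.22, 0.0]
force: [2.4, 0.0, 3.4]
opening: 0.0632
gripper_force: 30.0
```

move_arm --deltas '[0,0,-0.005,0,0,0,0.55,0,0,-0.02,0,0,0,0.55,0,0,-0.05,0,0,0,0.55,0,0,-0.09,0,0,0,0.55,0,0,-0.13,0,0,0,0.55,0,0,-0.162,0,0,0,0.55,0.012,0.002,-0.174,0,0,0,0.55,0.04,0.009,-0.174,0,0,0,0.55,0.08,0.02,-0.174,0,0,0,0.55,0.12,0.031,-0.174,0,0,0,0.55,0.16,0.042,-0.174,0,0,0,0.55,0.2,0.053,-0.174,0,0,0,0.55]'

```text
t: 32.3
tool_pos: [0.4759, -0.1225, 0.2486]
orientation: [-2.22, -2.22, 0.001]
force: [0.6, 0.2, -3.8]
opening: 0.0637
gripper_force: 30.0
```

move_arm --deltas '[0.04,0.011,0,0,0,0,0.55,0.08,0.022,0,0,0,0,0.55,0.12,0.033,0,0,0,0,0.55,0.16,0.045,0,0,0,0,0.55,0.195,0.056,0,0,0,0,0.55,0.215,0.061,0,0,0,0,0.55,0.222,0.0634,0.01,0,0,0,0.55,0.222,0.0634,0.04,0,0,0,0.55,0.222,0.0634,0.08,0,0,0,0.55,0.222,0.0634,0.115,0,0,0,0.55,0.222,0.0634,0.13,0,0,0,0.55,0.222,0.0634,0.13,0,0,0,0.55]'

```text
t: 33.8
tool_pos: [0.539, 0.0965, 0.1185]
orientation: [-2.221, -2.219, 0.003]
force: [0.8, 0.2, -3.5]
opening: 0.0635
gripper_force: 30.0
```

```bash
python3 s.py;  python3 - <<'E'
from h import *
c="scene"
im,d=robot.read_camera(c);P=cloud(c,d).reshape(-1,3);print(*[body(P,np.array([.54,.0975]),a,a+.03,.0315,.05) for a in(.055,.085,.11)])
E
```

```text
33.8 [0.539  0.0965 0.1185]
[[ 8.0e-04  1.0e+00 -2.7e-03]
 [ 1.0e+00 -8.0e-04 -4.0e-04]
 [-4.0e-04 -2.7e-03 -1.0e+00]] [ 0.08  0.07  1.76 -0.    1.31  0.08]
(array([0.53680821, 0.09779123]), 175, np.float64(0.000696731845009041)) (array([0.5366199 , 0.09798798]), 178, np.float64(0.0007982641935654379)) (array([0.53723431, 0.09779976]), 253, np.float64(0.0014394370395839247))
```

move_arm --deltas '[0,0.001,0.015,0,0,0,0.55,0,0.001,0.03,0,0,0,0.55,0,0.001,0.0375,0,0,0,0.55,0,0.001,0.0395,0,0,0,0.55,0,0.001,0.0405,0,0,0,0.55,0,0.001,0.041,0,0,0,0.55,0,0.001,0.0415,0,0,0,0.55,0,0.001,0.0415,0,0,0,0.55]'

```text
t: 34.85
tool_pos: [0.5411, 0.0972, 0.0784]
orientation: [2.221, 2.221, 0.0]
force: [-0.2, -0.2, -3.6]
opening: 0.0633
gripper_force: 30.0
```

move_arm --deltas '[0,0,0.001,0,0,0,0.55,0,0,0.0015,0,0,0,0.55,0,0,0.002,0,0,0,0.55,0,0,0.002,0,0,0,0.55]'

```text
t: 35.35
tool_pos: [0.541, 0.0973, 0.0764]
orientation: [2.221, 2.221, 0.0]
force: [-1.2, 0.3, -0.7]
opening: 0.0632
gripper_force: 30.0
```

move_arm --deltas '[0,0,0.0004,0,0,0,0.55,0,0,0.0006,0,0,0,0.55,0,0,0.0006,0,0,0,0.55]'

```text
t: 35.72
tool_pos: [0.5412, 0.0973, 0.0763]
orientation: [2.221, 2.221, 0.001]
force: [-3.1, 0.2, 6.3]
opening: 0.0633
gripper_force: 30.0
```

move_arm --deltas '[0,0,0,0,0,0,0.72,0,0,0,0,0,0,0.85,0,0,0,0,0,0,1,0,0,0,0,0,0,1,0,0,0,0,0,0,1,0,0,-0.02,0,0,0,1,0,0,-0.05,0,0,0,1,0,0,-0.09,0,0,0,1,0,0,-0.13,0,0,0,1,0,0,-0.165,0,0,0,1,0,0,-0.175,0,0,0,1,0,0,-0.175,0,0,0,1]'

```text
t: 37.22
tool_pos: [0.5411, 0.0973, 0.2504]
orientation: [2.221, 2.221, 0.001]
force: [0.3, 0.3, -0.5]
opening: 0.0931
gripper_force: 0.0
```

Run:
```python
from h import *
for c in("top","scene"):
    im,d=robot.read_camera(c);P=cloud(c,d).reshape(-1,3)
    for q,r in(((.541,.0973),.0315),((.5525,-.1015),.027),((.454,.347),.033)):
        try: print(c,body(P,np.array(q),.03,.075,r))
        except Exception as e: print(e)
cv2.imwrite("pics/end.png",im[:,:,::-1])
```

```text
top (array([0.541 , 0.0973]), 0, np.float64(nan))
top (array([ 0.55275699, -0.10197939]), 79, np.float64(0.00018796740346089733))
top (array([0.45379128, 0.34717623]), 60, np.float64(0.00045840513549216116))
scene (array([0.5395996 , 0.09885177]), 250, np.float64(0.0007319345658142896))
scene (array([ 0.55148089, -0.10193731]), 222, np.float64(0.0005370548588314334))
scene (array([0.45235982, 0.34675023]), 148, np.float64(0.000800836208400376))
  return _methods._mean(a, axis=axis, dtype=dtype,
  ret = ret.dtype.type(ret / rcount)
```

View pics/end.png

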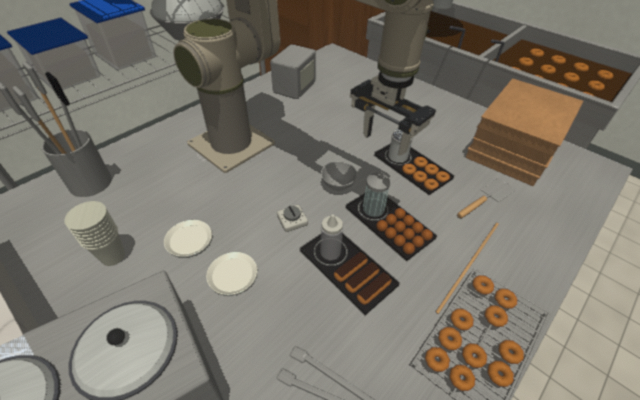

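The final picture shows the dredger at (400,145) with the rings, the pourer at (376,197) with the balls and the bottle at (331,238) with the bars. All three stand upright within about 2 mm of their seat centres, and the bowl and timer have not moved.

```bash
python3 -c "
from plant import robot;print(robot.close_job())"
```

```text
the job is handed in; nothing more can be done
None
```

The job is handed in: the dredger is with the rings, the squeeze bottle with the bars and the glass pourer with the balls, each upright within about 2 mm of its seat centre, at 37 s of the 112 s allowed.

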